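Snap shut a cut-fruit box

TASK

Close the box of cut pineapple for sale: first lower the raised lid until it lies shut on the rim, with its four tabs still sticking out, then press down each of the four snap tabs around the lid until every one has snapped home against the side of the box. Leave the bowl and the peeling knife where they are.

Things in the scene. Friction and masses are not known exactly. Their poses are not given: they have to be found in the camera images.
- box: Clear rectangular fruit box (150 x 200 mm outside along its x and y, rim 78 mm above the counter) full of cut pineapple, fixed in a black packing cradle (190 x 240 mm, corner stops 28 mm high) that does not move. Origin: on the counter under the centre of the box; z up, x from the lid's hinge side (the side towards the robot) to the opposite, far side, y to the left.
- lid (a joint): Lid hinge, rad: 0 = lid flat on the rim, grows as the lid rises (start about 0.45 to 0.95). The hinge line is parallel to the box's y, 78 mm to -x of the box centre and 82 mm above the counter. The hinge is stiff: the lid stays where it is left, and 2 or 3 N of downward push at its middle closes it.
- lid_middle (a point): Middle of the lid's upper face, 78 mm from the hinge line. The lid is a flat plate with a white frame and clear centre, 156 mm from hinge edge to far edge, 204 mm wide, 6 mm thick; shut, its upper face is 85 mm above the counter. Axes: x from hinge to far edge, y to the left, z out of the upper face.
- tab_far_left (a joint): White snap tab (far left), a hinged flap 45 mm wide, 28 mm long, 3 mm thick. Value, rad: 0 = sticking straight out in the lid's plane (start), 1.5 = turned fully down against the box wall. Over-centre spring: needs up to about 6 N of downward push near its outer half, flips home by itself past about 0.8, springs back out if let go before.
- tab_far_left_pad (a point): Centre of that tab's upper (outer) face, 16 mm out from its hinge line; x from hinge to free end, z out of the face. The tab is on the left half of the lid's far edge; when the lid is shut its hinge line is 79 mm to +x of the box centre, and its middle at y = +55 mm (box axes); hinge line then 82 mm above the counter.
- tab_far_right (a joint): White snap tab (far right), a hinged flap 45 mm wide, 28 mm long, 3 mm thick. Value, rad: 0 = sticking straight out in the lid's plane (start), 1.5 = turned fully down against the box wall. Over-centre spring: needs up to about 6 N of downward push near its outer half, flips home by itself past about 0.8, springs back out if let go before.
- tab_far_right_pad (a point): Centre of that tab's upper (outer) face, 16 mm out from its hinge line; x from hinge to free end, z out of the face. The tab is on the right half of the lid's far edge; when the lid is shut its hinge line is 79 mm to +x of the box centre, and its middle at y = -55 mm (box axes); hinge line then 82 mm above the counter.
- tab_left (a joint): White snap tab (left), a hinged flap 45 mm wide, 28 mm long, 3 mm thick. Value, rad: 0 = sticking straight out in the lid's plane (start), 1.5 = turned fully down against the box wall. Over-centre spring: needs up to about 6 N of downward push near its outer half, flips home by itself past about 0.8, springs back out if let go before.
- tab_left_pad (a point): Centre of that tab's upper (outer) face, 16 mm out from its hinge line; x from hinge to free end, z out of the face. The tab is on the middle of the lid's left edge; when the lid is shut its hinge line is at y = +103 mm of the box centre, x = 0 (box axes); hinge line then 82 mm above the counter.
- tab_right (a joint): White snap tab (right), a hinged flap 45 mm wide, 28 mm long, 3 mm thick. Value, rad: 0 = sticking straight out in the lid's plane (start), 1.5 = turned fully down against the box wall. Over-centre spring: needs up to about 6 N of downward push near its outer half, flips home by itself past about 0.8, springs back out if let go before.
- tab_right_pad (a point): Centre of that tab's upper (outer) face, 16 mm out from its hinge line; x from hinge to free end, z out of the face. The tab is on the middle of the lid's right edge; when the lid is shut its hinge line is at y = -103 mm of the box centre, x = 0 (box axes); hinge line then 82 mm above the counter.
- bowl_rim (a point): Bystander: steel bowl, 120 mm across, 50 mm high; this is the centre of its mouth. Loose.
- peeler: Bystander: peeling knife with a wooden handle lying flat, about 200 mm long, 24 mm high; origin under the joint of handle and blade, x towards the tip. Loose.

How it is judged (in metres and radians):
On the way:
1. the lid lies shut (within 0.06 rad) while all four tabs are still out (each below 0.6 rad) (value of joint lid below 0.06 rad and value of joint each of tab_far_left, tab_far_right, tab_left, tab_right below 0.6 rad), for 0.1 s.
At the end, for the whole second after the job is handed in: The lid is shut (joint below 0.06 rad) and all four tabs have snapped down (each joint above 1.3 rad) (value of joint lid below 0.06 rad and value of joint each of tab_far_left, tab_far_right, tab_left, tab_right above 1.3 rad); the robot touches nothing.
It fails at once if the bowl or the peeling knife is shifted by more than 30 mm (distance of any of bowl_rim, peeler from where it was at the start of the episode above 0.03 m).
It also fails if it takes over 58 s, if anything falls off the work surface, if the arm or the gripper's body presses on something with over 40 N, if the wrist force passes 120 N, or if a joint passes its speed limit or range.

ROBOT

A 6-joint arm with a two-finger parallel gripper is mounted at the origin on the work surface. World frame = base frame: x ahead of the robot, y to its left, z up, the work surface at z = 0. Lengths are in m, angles in degrees, forces in N, time in s.
With the tool pointing down it reaches from about 0.35 to 1 m from the base axis. Payload 7.1 kg.
Tool frame: the origin (TCP) lies midway between the tips of the shut fingers; the grasp point (between the pads) lies 19 mm behind it; z points along the fingers, y is the line along which they close (so a half turn about z gives the same grasp; the last joint's range is limited). The gripper opens to 85 mm and grips with 20 to 120 N. Pads are 22 mm wide; open, the fingers measure 114 mm over their backs; the gripper's body (76 mm by 85 mm) begins 54 mm behind the grasp point. The pads swing forward as they close: fully open they stand 13 mm farther back than shut.
Start: joints at [71.047, 24.242, 93.386, -0, 62.372, -1.089], TCP at [0.192, 0.595, 0.231] pointing down, gripper open.
Joint ranges: [-172.04, 172.04], [-51.8, 120.97], [4.93, 147.93], [-75.15, 255.16], [6.16, 154.13], [-145.62, 145.62]. Speed limits (degrees/s): [136.94, 136.94, 172.46, 180, 180, 180].

INTERFACE

Orientations are given as [roll, pitch, yaw] about the fixed x, y, z axes, in that order (R = Rz(yaw) Ry(pitch) Rx(roll)).
In Python, from plant import env gives the robot as it stands. The module is installed in compiled form; this text tells all that it offers.
- The arm moves only by the tool carry_out, never from a script. Its argument "deltas" is a list of rows, each a list of 3 entries, a list of its own where there are three numbers: the opening, from 0 (shut) to 1 (fully open), then the shift along the tool's x, y, z in mm, then the turn about the tool's z in degrees. A call has 1 to 8 rows; each row is the pose to reach, as a shift and turn from the pose commanded when the call began, along the tool's axes at that moment; what a row does not reach only later rows make up. A row lasts 1/8 s, in which the tool goes at most 62.5 mm and 10.7 degrees, less where a joint would pass 70% of its speed; a pose out of reach is approached as far as the arm can. A call with a gripper value outside its range is refused whole. The fingers move at their own pace and stop on an object; "grip_force" is the grip in N (left out, the last holds). Time passes only in rows, so rows that repeat a pose let the fingers close. It gives the time, the measured TCP pose, the force, the opening and the grip force at its end, in the units of the state.
- env.read_state(): the state, without advancing time (a new reading comes with each control period).
- env.get_image(name): name is "scene" or "top" or "wrist"; returns (picture, depth): 420x560x3 uint8, red, green, blue; 420x560 float32, m along the optical axis (not along the pixel's ray), 0 where there is no reading.
- env.calibration(name): a dict with "fov_y" (degrees; the focal length in pixels is half the picture's height over the tangent of half this angle, whatever the lens; pixels are square), "cx", "cy" (the principal point, pixels), "rvec" (rotation vector, rad) and "tvec" (3), from world to camera coordinates, as OpenCV has them. Camera axes: x right, y down, z forward; pixel columns grow to the right and rows downward; lengths in m; the calibration is good to about 2 mm. A picture is of the moment at which its call begins: read the wrist's pose just before it. calibration takes no time and is no camera call; for the wrist camera it gives the pose at the moment of the call.
- env.close_job(): hands the job in; it is judged then, once.
Trained networks look in the newest picture that a camera, given by its name, has taken for a name from the list of things; names that differ only in an ending like _2 or _b are one class to them, and where a whole thing is asked for, a point or a joint stands for the part that bears it (a point fixed in the world has none). Each returns a list of dicts, best first, with "conf" (0 to 1); they miss things now and then, are a little off and sometimes report something else, mostly with a low value. They report only what shows in the picture. A call takes as long as a camera call.
- env.recognise(name, camera): "point" ([column, row] in pixels, amid what is visible of it).
- env.outline_of(name, camera): "mask" (420x560 bool, what is visible of it) and "point" ([column, row] in pixels, amid what is visible of it).
The state is a dict: "time": time; "joint_pos": joint angles; "qvel": joint speeds; "effort": joint torques, N m; "tcp_pos": TCP position; "orientation": TCP orientation; "force": force on the tool from outside, world axes, zero at the start; "ft_torque": the same for the moment, N m; "grip_width": finger opening in m; "grasp_force": force on a finger pad.
Only numpy, scipy, OpenCV 4.12 (cv2) and the standard library are available. Lean on these libraries where they do the work, as an engineer would, in place of code of your own. Each camera call takes 0.05 s, during which the arm holds its last target. There are 200 camera calls.

## Working session

There is one attempt and no reset: what is moved stays moved. The work goes in short steps, Python scripts to look and compute and a tool call to move; the robot and the scene stay as the last step left them, time stands still between calls to the robot, and variables do not carry over. Pictures are saved under pics/ and viewed, at most 10 in all, crops included, and the job is handed in when it is done.

Besides the shell and the picture viewer there is one more tool, called as a command line: name --argument value ..., lists and objects as JSON in quotes. carry_out: Moves the arm, as the interface text tells. Its arguments: {"type":"object","properties":{"deltas":{"type":"array","items":{"type":"array"}},"grip_force":{"type":"number"}},"required":["deltas"]}

```bash
mkdir -p pics; cat > h.py <<'E'
import numpy as np, cv2
from plant import env
def cal(n):
    c=env.calibration(n); R=cv2.Rodrigues(np.array(c["rvec"],float))[0]
    f=210/np.tan(np.radians(c["fov_y"]/2)); return R,np.array(c["tvec"],float).ravel(),f,c["cx"],c["cy"]
def cloud(n,d):
    R,t,f,cx,cy=cal(n); v,u=np.mgrid[:420,:560]
    P=np.stack([(u-cx)/f*d,(v-cy)/f*d,d],-1); W=(P-t)@R; W[d<=0]=np.nan; return W
def save(p,n): cv2.imwrite(f"pics/{n}.png",p[...,::-1])
E
python3 - <<'E'
from h import *
s=env.read_state(); print(s)
for n in ("scene","top"):
    p,d=env.get_image(n); save(p,n+"0"); W=cloud(n,d); np.save(n+"0.npy",W)
    print(n,env.calibration(n))
    for k in ("box","lid_middle","tab_far_left_pad","tab_far_right_pad","tab_left_pad","tab_right_pad","bowl_rim","peeler"):
        for r in env.outline_of(k,n)[:2]:
            m=r["mask"]; print(k,round(r["conf"],2),np.round(r["point"]),m.sum(),np.round(np.nanmedian(W[m],0),3))
E
cd pics; python3 -c "
import cv2;a=cv2.imread('scene0.png');b=cv2.imread('top0.png');cv2.imwrite('both.png',cv2.resize(cv2.hconcat([a,b]),(800,300)))"
```

```text
{'time': 0.0, 'joint_pos': array([ 7.10477060e+01,  2.42844796e+01,  9.34326731e+01, -2.83199452e-04,
        6.23719780e+01, -1.08506312e+00]), 'qvel': array([ 0.13231287, -0.11604919,  0.09606222,  0.05355699, -0.12873206,
        0.07539012]), 'effort': array([-2.47863922e-03, -5.57397473e+01, -2.81740040e+01, -2.07334492e-04,
        7.47779006e-03,  5.41752414e-06]), 'tcp_pos': array([0.19151691, 0.59434962, 0.23053666]), 'orientation': array([-1.79910881e+02, -1.43718920e-03,  1.62132900e+02]), 'force': array([ 0.56959922,  0.52613882, -0.10419687]), 'ft_torque': array([-0.02095706,  0.02996611, -0.00988109]), 'grasp_force': 0.0, 'grip_width': 0.0854203150219821}
scene {'fov_y': 46.50289009677989, 'cx': 275.282143279528, 'cy': 219.92407989740815, 'rvec': array([ 0.83851775,  2.7378627 , -0.80176235]), 'tvec': array([ 0.39882017, -0.25577134,  1.47587   ])}
box 0.9 [230. 181.] 6382 [ 0.556 -0.097  0.061]
box 0.5 [235. 155.] 1983 [ 0.53  -0.124  0.146]
lid_middle 0.97 [236. 155.] 2002 [ 0.529 -0.124  0.146]
tab_far_left_pad 0.19 [199. 141.] 139 [ 0.602 -0.168  0.194]
tab_far_righ
[... 367 characters left out ...]
27125346, 'cy': 210.44072218822774, 'rvec': array([ 2.16339077, -2.11339986,  0.18166681]), 'tvec': array([0.04420621, 0.55810885, 1.07972068])}
box 0.85 [347. 219.] 5625 [ 0.525 -0.122  0.127]
box 0.51 [351. 217.] 4266 [ 0.526 -0.131  0.141]
lid_middle 0.73 [348. 217.] 4241 [ 0.526 -0.132  0.141]
tab_far_left_pad 0.67 [327. 194.] 199 [ 0.572 -0.061  0.192]
tab_far_right_pad 0.71 [366. 187.] 148 [ 0.602 -0.165  0.193]
tab_far_right_pad 0.42 [327. 195.] 200 [ 0.573 -0.062  0.192]
tab_left_pad 0.67 [309. 232.] 148 [ 0.488 -0.02   0.134]
tab_right_pad 0.71 [393. 210.] 132 [ 0.548 -0.246  0.133]
bowl_rim 0.65 [244. 233.] 1300 [0.495 0.166 0.022]
peeler 0.73 [430. 204.] 533 [ 0.591 -0.391  0.017]
```

View pics/scene0.png

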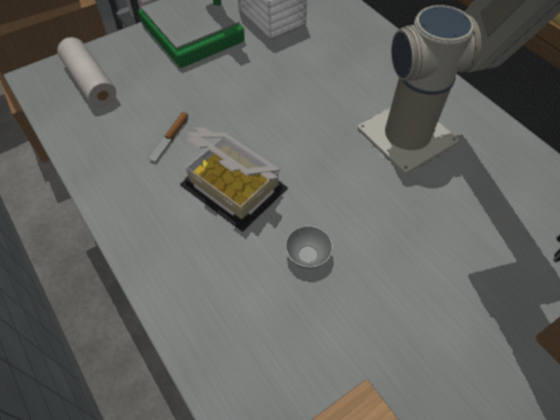

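View pics/top0.png

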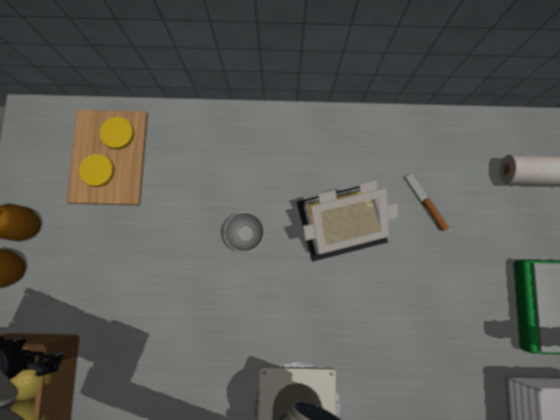

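The scene view shows the box at about (230,180), its raised lid at (236,155), the bowl at (311,244) and the knife at (170,135). The top view has the lid centre at about (348,217). Its tabs are at (327,194), (366,187), (309,232) and (393,210).

```bash
cat >> h.py <<'E'
import json
from scipy.spatial.transform import Rotation as Ro
def fit(obs,th0=.7,fixed=None):
    from scipy.optimize import least_squares
    def mod(q,k):
        a,y={'tab_far_left_pad':(.173,.055),'tab_far_right_pad':(.173,-.055),'tab_left_pad':(.078,.119),'tab_right_pad':(.078,-.119),'lid_middle':(.078,0)}[k]
        x=-.078+a*np.cos(q[3])-.003*np.sin(q[3]); z=.082+a*np.sin(q[3])+.003*np.cos(q[3])
        c,s=np.cos(q[2]),np.sin(q[2]); return np.array([q[0]+c*x-s*y,q[1]+s*x+c*y,z])
    fun=lambda q:np.concatenate([mod(q,k)-p for k,p in obs])
    return least_squares(fun,[.55,-.12,.26,th0],loss='soft_l1',f_scale=.004),fun
def go(bx,by,z,yaw=None):
    "tool-axes shift mm and turn to reach box-frame point (yaw relative to box)"
    q=json.load(open('fit.json')); c,s=np.cos(q[2]),np.sin(q[2])
    w=np.array([q[0]+c*bx-s*by,q[1]+s*bx+c*by,z]); st=env.read_state()
    R=Ro.from_euler('xyz',st["orientation"],degrees=True)
    turn=0 if yaw is None else (st["orientation"][2]-(np.degrees(q[2])+yaw)+180)%360-180
    return np.round(w,3),np.round(R.inv().apply(w-st["tcp_pos"])*1000,1),round(turn,1)
E
python3 - <<'E'
from h import *
T=np.load("top0.npy");S=np.load("scene0.npy");obs=[]
for n,W in(("top",T),("scene",S)):
    env.get_image(n)
    for k in ("tab_far_left_pad","tab_far_right_pad","tab_left_pad","tab_right_pad"):
        if n=="scene" and "far" in k: continue
        r=env.outline_of(k,n)
        if r:
            m=cv2.erode(r[0]["mask"].astype(np.uint8),np.ones((3,3)))>0
            obs.append((k,np.nanmedian(W[m],0)))
r,f=fit(obs); print(np.round(r.x,4),np.degrees(r.x[2])); print(np.round(f(r.x).reshape(-1,3)*1000,1),[o[0] for o in obs])
json.dump(list(r.x),open('fit.json','w'))
print(go(.022,0,.26,90)); print(go(.022,0,.086)); print(env.read_state()["time"])
E
```

```text
[ 0.5362 -0.1264  0.2671  0.6839] 15.303275944721111
[[  2.    3.1   1.1]
 [ 78.3 -34.3  52.9]
 [ -1.4   3.2  -0.9]
 [  0.8  -0.7   1. ]
 [ -3.1  -2.2  -5.7]
 [ -4.2   1.7  -4. ]] ['tab_far_left_pad', 'tab_far_right_pad', 'tab_left_pad', 'tab_right_pad', 'tab_left_pad', 'tab_right_pad']
(array([ 0.557, -0.121,  0.26 ]), array([-567.5, -568.8,  -28.7]), np.float64(56.8))
(array([ 0.557, -0.121,  0.086]), array([-567.5, -568.8,  145.3]), 0)
1.3
```

carry_out --deltas '[[0, [-40, -40, -29], 7], [0, [-80, -80, -29], 14], [0, [-120, -120, -29], 21], [0, [-160, -160, -29], 28], [0, [-200, -200, -29], 35], [0, [-240, -240, -29], 42], [0, [-280, -280, -29], 49], [0, [-320, -320, -29], 57]]'

```text
time: 2.3
tcp_pos: [0.3988, 0.1905, 0.2607]
orientation: [179.9, -0.0, 104.9]
force: [1.3, 0.4, 0.1]
grip_width: 0.0002
grasp_force: 0.0
```

```bash
python3 -c "
from h import *
print(go(.022,0,.26,90),env.read_state()['joint_pos'].round())"
```

```text
(array([ 0.557, -0.121,  0.26 ]), array([-341.4,   73.3,    0.7]), np.float64(-0.4)) [ 24.   6. 114.   0.  60.   9.]
```

carry_out --deltas '[[0, [-55, 12, 0], 0], [0, [-112, 24, 0], 0], [0, [-169, 36, 0], 0], [0, [-226, 49, 0], 0], [0, [-283, 61, 0], 0], [0, [-341, 73, 0], 0], [0, [-341, 73, 40], 0], [0, [-341, 73, 70], 0]]'

```text
time: 3.3
tcp_pos: [0.5575, -0.119, 0.1891]
orientation: [-180.0, -0.0, 105.0]
force: [-0.8, -0.2, 0.6]
grip_width: 0.0
grasp_force: 0.0
```

carry_out --deltas '[[0, [0, 0, 12], 0], [0, [0, 0, 24], 0], [0, [0, 0, 36], 0], [0, [0, 0, 48], 0], [0, [0, 0, 60], 0], [0, [0, 0, 72], 0], [0, [0, 0, 84], 0], [0, [0, 0, 94], 0]]'

```text
time: 4.3
tcp_pos: [0.5576, -0.118, 0.0954]
orientation: [-180.0, -0.0, 105.1]
force: [0.9, 0.4, 1.6]
grip_width: 0.0001
grasp_force: 0.6
```

carry_out --deltas '[[0, [0, 0, 4], 0], [0, [0, 0, 7], 0], [0, [0, 0, 9], 0], [0, [0, 0, 9], 0]]'

```text
time: 4.8
tcp_pos: [0.5576, -0.118, 0.0873]
orientation: [-180.0, 0.0, 105.1]
force: [0.1, 0.2, -0.5]
grip_width: -0.0004
grasp_force: 0.0
```

carry_out --deltas '[[0, [0, 0, 2], 0], [0, [0, 0, 4], 0], [0, [0, 0, 4], 0]]'

```text
time: 5.18
tcp_pos: [0.5578, -0.1181, 0.0849]
orientation: [180.0, 0.0, 105.1]
force: [-4.4, 0.8, 16.7]
grip_width: -0.0003
grasp_force: 8.1
```

Contact is firm at 16.7 N. I'll back off upward and re-measure the shut lid.

carry_out --deltas '[[0, [0, 0, -40], 0], [0, [0, 0, -80], 0], [0, [-50, 0, -110], 0], [0, [-110, 0, -120], 0], [0, [-170, 0, -120], 0], [0, [-230, 0, -120], 0], [0, [-230, 0, -120], 0]]'

```text
time: 6.05
tcp_pos: [0.6179, -0.3443, 0.2029]
orientation: [180.0, 0.1, 104.9]
force: [0.2, 0.2, -0.8]
grip_width: 0.0005
grasp_force: 0.0
```

```bash
python3 - <<'E'
from h import *
obs=[]
for n in("top","scene"):
    p,d=env.get_image(n); save(p,n+"1"); W=cloud(n,d)
    for k in ("tab_far_left_pad","tab_far_right_pad","tab_left_pad","tab_right_pad","lid_middle"):
        for r in env.outline_of(k,n)[:2]:
            m=cv2.erode(r["mask"].astype(np.uint8),np.ones((3,3)))>0
            P=np.nanmedian(W[m],0); print(n,k,round(r["conf"],2),np.round(r["point"]),np.round(P,4))
            if k!="lid_middle" and r["conf"]>.3 : obs.append((k,P))
r,f=fit(obs,0.); print(np.round(r.x,4)); print(np.round(f(r.x).reshape(-1,3)*1000,1))
json.dump(list(r.x),open('fit.json','w'))
cv2.imwrite("pics/top1c.png",cv2.resize(cv2.imread("pics/top1.png")[150:290,260:460],(800,560)))
E
```

```text
top tab_far_left_pad 0.46 [316. 192.] [ 0.6097 -0.0504  0.0836]
top tab_far_right_pad 0.56 [352. 183.] [ 0.6389 -0.1568  0.0833]
top tab_left_pad 0.5 [305. 225.] [ 0.5035 -0.0145  0.0838]
top tab_right_pad 0.65 [388. 208.] [ 0.5652 -0.2431  0.0837]
top lid_middle 0.73 [343. 215.] [ 0.5382 -0.125   0.085 ]
top lid_middle 0.42 [425. 202.] [ 0.5946 -0.3863  0.0185]
scene tab_far_left_pad 0.56 [224. 198.] [ 0.6101 -0.049   0.085 ]
scene tab_far_right_pad 0.64 [193. 178.] [ 0.6401 -0.1561  0.0849]
scene tab_left_pad 0.57 [263. 192.] [ 0.5048 -0.0135  0.0848]
scene tab_right_pad 0.61 [201. 148.] [ 0.569  -0.2421  0.0854]
scene lid_middle 0.84 [231. 172.] [ 0.5429 -0.1214  0.0864]
[ 0.5343 -0.1284  0.2699 -0.0051]
[[ 1.5  0.4  0.5]
 [ 1.7  0.8  0.8]
 [-0.9  0.8  0.8]
 [ 0.8  0.1  0.9]
 [ 1.1 -1.  -0.9]
 [ 0.4  0.1 -0.8]
 [-2.2 -0.2 -0.2]
 [-3.  -1.  -0.8]]
```

View pics/top1c.png

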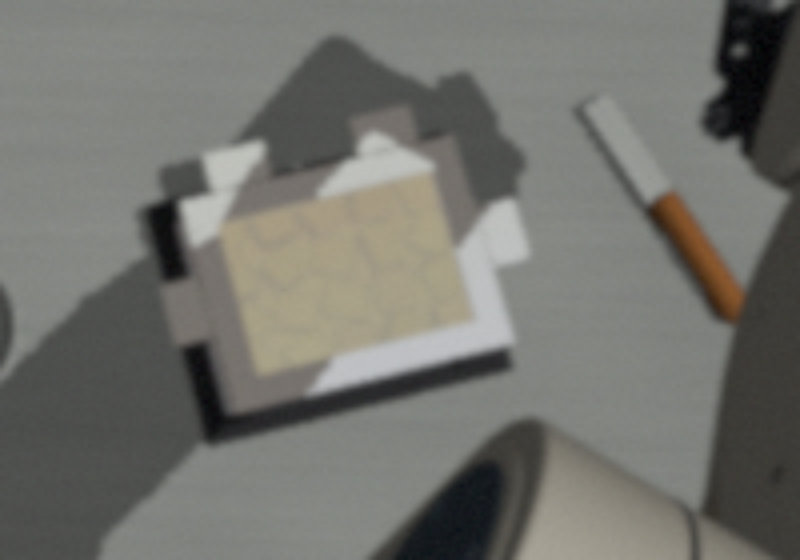

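The lid is flat on the rim. All four tabs still stick out, at crop pixels (235,160), (385,125), (185,310) and (505,235).

```bash
python3 -c "
from h import *
print(go(0,-.126,.1,90), go(0,-.126,.062),go(0,.126,.1), go(.102,.055,.1,0),go(.102,-.055,.1))"
```

```text
(array([ 0.568, -0.25 ,  0.1  ]), array([ 99.7, -24.7, 103.5]), np.float64(-0.3)) (array([ 0.568, -0.25 ,  0.062]), array([ 99.7, -24.7, 141.5]), 0) (array([ 0.501, -0.007,  0.1  ]), array([351.7, -26. , 103.5]), 0) (array([ 0.618, -0.048,  0.1  ]), array([281.2,  76.3, 103.5]), np.float64(89.7)) (array([ 0.647, -0.154,  0.1  ]), array([171.2,  76.9, 103.5]), 0)
```

carry_out --deltas '[[0, [50, -12, 40], 0], [0, [100, -25, 70], 0], [0, [100, -25, 100], 0], [0, [100, -25, 110], 0], [0, [100, -25, 118], 0], [0, [100, -25, 126], 0], [0, [100, -25, 134], 0], [0, [100, -25, 140], 0]]'

```text
time: 7.65
tcp_pos: [0.5675, -0.2503, 0.063]
orientation: [180.0, 0.0, 105.1]
force: [0.1, -0.8, 0.5]
grip_width: 0.0002
grasp_force: 0.0
```

carry_out --deltas '[[0, [0, 0, 3], 0], [0, [0, 0, 3], 0], [0, [0, 0, -30], 0], [0, [0, 0, -70], 0], [0, [60, 0, -70], 0], [0, [120, 0, -70], 0], [0, [180, 0, -70], 0], [0, [252, 0, -70], 0]]'

```text
time: 8.65
tcp_pos: [0.5038, -0.0144, 0.1338]
orientation: [179.9, 0.0, 105.1]
force: [1.3, 0.9, -0.8]
grip_width: -0.0001
grasp_force: 0.0
```

```bash
python3 - <<'E'
from h import *
print(go(0,.126,.1,90))
for n in("top","scene"):
    p,d=env.get_image(n); save(p,n+"2")
    for k in ("tab_left_pad","tab_right_pad"):
        for r in env.recognise(k,n)[:2]: print(n,k,round(r["conf"],2),np.round(r["point"]))
    W=cloud(n,d); q=json.load(open('fit.json')); c,s=np.cos(q[2]),np.sin(q[2])
    D=W-np.array([q[0],q[1],0]); x=D[...,0]*c+D[...,1]*s; y=-D[...,0]*s+D[...,1]*c
    m=(abs(x)<.015)&(y<-.109)&(y>-.127); print(n,"z right tab region",np.nanmedian(W[m][:,2]))
a=cv2.imread("pics/top2.png")[150:290,260:460];b=cv2.imread("pics/scene2.png")[100:240,140:340]
cv2.imwrite("pics/c2.png",cv2.resize(cv2.hconcat([a,b]),(800,280)))
E
```

```text
(array([ 0.501, -0.007,  0.1  ]), array([ 8. , -1.1, 33.8]), np.float64(-0.4))
top tab_right_pad 0.6 [370. 212.]
top z right tab region nan
scene tab_left_pad 0.65 [262. 194.]
scene z right tab region nan
  return np.nanmean(a, axis, out=out, keepdims=keepdims)
```

View pics/c2.png

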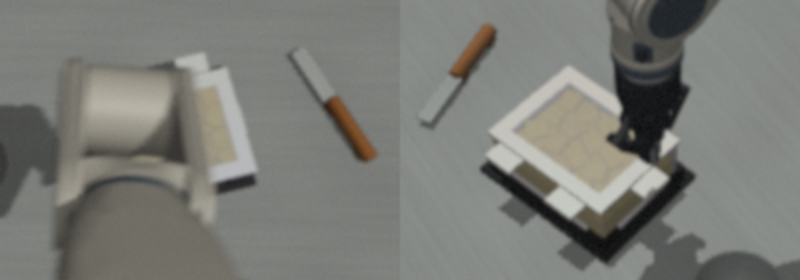

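The right tab is down: it no longer shows to the right of the lid at (240,120). The knife hasn't moved. Next is the left tab.

carry_out --deltas '[[0, [8, -1, 15], 0], [0, [8, -1, 34], 0], [0, [8, -1, 44], 0], [0, [8, -1, 52], 0], [0, [8, -1, 60], 0], [0, [8, -1, 68], 0], [0, [8, -1, 74], 0], [0, [8, -1, 74], 0]]'

```text
time: 9.95
tcp_pos: [0.5008, -0.0084, 0.0588]
orientation: [-180.0, -0.0, 105.1]
force: [-0.6, -0.7, 0.2]
grip_width: -0.0001
grasp_force: 0.0
```

carry_out --deltas '[[0, [0, 0, -35], 0], [0, [0, 0, -80], 0], [0, [-10, 50, -80], 10], [0, [-30, 90, -80], 20], [0, [-60, 110, -80], 30], [0, [-70, 110, -80], 40], [0, [-70, 110, -80], 50], [0, [-70, 110, -80], 60]]'

```text
time: 10.95
tcp_pos: [0.6256, -0.0475, 0.1394]
orientation: [180.0, -0.0, 44.8]
force: [0.3, 0.1, 0.8]
grip_width: -0.0001
grasp_force: 0.0
```

```bash
python3 - <<'E'
from h import *
print(go(.102,.055,.1,0)); print(go(.102,-.055,.1,0))
E
```

```text
(array([ 0.618, -0.048,  0.1  ]), array([-5.9, -4.9, 39.4]), np.float64(29.3))
(array([ 0.647, -0.154,  0.1  ]), array([-59.8,  91. ,  39.4]), np.float64(29.3))
```

carry_out --deltas '[[0, [-6, -5, 0], 10], [0, [-6, -5, 10], 20], [0, [-6, -5, 30], 29], [0, [-6, -5, 42], 29], [0, [-6, -5, 54], 29], [0, [-6, -5, 66], 29], [0, [-6, -5, 78], 29], [0, [-6, -5, 79], 29]]'

```text
time: 11.95
tcp_pos: [0.617, -0.048, 0.0591]
orientation: [-180.0, 0.1, 16.2]
force: [0.1, 0.9, -0.1]
grip_width: -0.0004
grasp_force: 0.0
```

carry_out --deltas '[[0, [0, 0, 0], 0], [0, [0, 0, -30], 0], [0, [0, 0, -60], 0], [0, [0, 55, -60], 0], [0, [0, 110, -60], 0], [0, [0, 110, -60], 0]]'

```text
time: 12.7
tcp_pos: [0.6496, -0.1573, 0.1213]
orientation: [179.9, -0.1, 15.9]
force: [-0.5, 0.7, -0.6]
grip_width: -0.0
grasp_force: 0.0
```

```bash
python3 - <<'E'
from h import *
print(go(.102,-.055,.1,0))
E
```

```text
(array([ 0.647, -0.154,  0.1  ]), array([-1.5, -3.7, 21.2]), np.float64(0.5))
```

Now the far right tab, then up and away for a check.

carry_out --deltas '[[0, [-2, -3, 10], 0], [0, [-2, -3, 20], 0], [0, [-2, -3, 30], 0], [0, [-2, -3, 40], 0], [0, [-2, -3, 50], 0], [0, [-2, -3, 58], 0], [0, [-2, -3, 62], 0], [0, [-2, -3, 62], 0]]'

```text
time: 13.7
tcp_pos: [0.6453, -0.1514, 0.0578]
orientation: [-180.0, 0.0, 16.1]
force: [0.1, 0.9, 0.5]
grip_width: 0.0002
grasp_force: 0.0
```

carry_out --deltas '[[0, [0, 0, -50], 0], [0, [0, 0, -110], 0], [0, [0, 50, -150], 0], [0, [0, 110, -170], 0], [0, [0, 170, -170], 0], [0, [0, 230, -170], 0], [0, [0, 230, -170], 0]]'

```text
time: 14.58
tcp_pos: [0.7093, -0.3771, 0.2279]
orientation: [179.9, -0.0, 15.9]
force: [0.4, -0.0, -0.2]
grip_width: -0.0
grasp_force: 0.0
```

```bash
python3 - <<'E'
from h import *
q=json.load(open('fit.json')); c,s=np.cos(q[2]),np.sin(q[2])
for n in("top","scene"):
    p,d=env.get_image(n); save(p,n+"3"); W=cloud(n,d)
    D=W-np.array([q[0],q[1],0]); x=D[...,0]*c+D[...,1]*s; y=-D[...,0]*s+D[...,1]*c; z=W[...,2]
    hi=(z>.06)&(z<.13)
    for k,m in dict(R=(abs(x)<.02)&(y<-.112)&(y>-.135),L=(abs(x)<.02)&(y>.112)&(y<.135),FL=(abs(y-.055)<.02)&(x>.088)&(x<.11),FR=(abs(y+.055)<.02)&(x>.088)&(x<.11)).items():
        print(n,k,"high px",(m&hi).sum(),"of",m.sum())
    m=(abs(y)<.095)&hi&(abs(x)<.075); A=np.c_[x[m],y[m],np.ones(m.sum())]; print("plane",np.linalg.lstsq(A,z[m],rcond=None)[0].round(3))
    for k in("bowl_rim","peeler"):
        for r in env.outline_of(k,n)[:1]: print(k,r["conf"],np.nanmedian(W[r["mask"]],0).round(3))
a=cv2.imread("pics/top3.png")[150:290,260:460];b=cv2.imread("pics/scene3.png")[100:240,140:340]
cv2.imwrite("pics/c3.png",cv2.resize(cv2.hconcat([a,b]),(800,280)))
E
```

```text
top R high px 0 of 431
top L high px 0 of 101
top FL high px 0 of 64
top FR high px 0 of 66
plane [-0.001 -0.001  0.085]
bowl_rim 0.65 [0.495 0.165 0.022]
peeler 0.97 [ 0.598 -0.384  0.017]
scene R high px 0 of 0
scene L high px 0 of 123
scene FL high px 0 of 122
scene FR high px 0 of 104
plane [-0.004 -0.001  0.087]
bowl_rim 0.71 [0.482 0.15  0.024]
peeler 0.76 [ 0.603 -0.383  0.017]
```

View pics/c3.png

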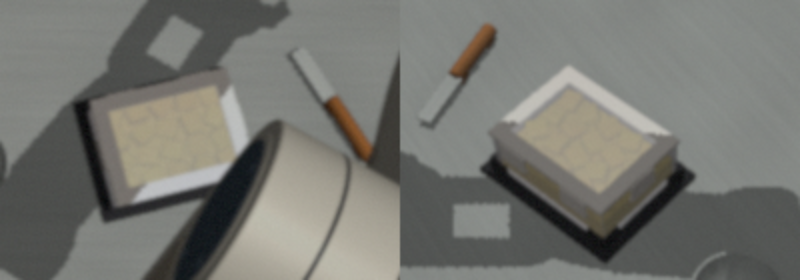

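The lid is flat at z = 85 mm. No tab sticks out on the left or far sides, and the right one was seen down earlier. The bowl and knife are where they were.

```bash
python3 -c "
from h import *
print(env.close_job())"
```

```text
the job is handed in; nothing more can be done
None
```

The lid was shut first with all four tabs still out, then all four tabs were pressed down and no longer stuck out in the camera pictures; the bowl and knife were left in place and the job was handed in at about 15 s (no verdict was returned).

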